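# Rehang the lift-off door of the mending cabinet and shut it

### The arm

A 6-joint arm with a two-finger parallel gripper is mounted at the origin on a cart in front of the work surface, level with it; the furniture and walls round the work are solid. World frame = base frame: x ahead of the robot, y to its left, z up, the work surface at z = 0. Lengths are in m, angles in rad, forces in N, time in s.
With the tool pointing down it reaches from about 0.25 to 0.775 m from the base axis. Payload 4 kg.
Tool frame: the origin (TCP) lies between the finger pads; the fingertips stand 14 mm ahead of it and the grasp point (between the pads) lies 5 mm behind it; z points along the fingers, y is the line along which they close (so a half turn about z gives the same grasp; the last joint's range is limited). The gripper opens to 94 mm and grips with 3 to 60 N. Pads are 16 mm wide; open, the fingers measure 119 mm over their backs; the gripper's body (75 mm by 177 mm) begins 78 mm behind the grasp point.
Start: joints at [1.134, 0.087, 1.371, -0, 1.684, -0.103], TCP at [0.18, 0.52, 0.22] pointing down, gripper open.
Joint ranges: [-3.1, 3.1], [-0.76, 2.03], [0.27, 2.55], [-1.08, 4.22], [0.17, 2.65], [-2.57, 2.57]. Speed limits (rad/s): [2.79, 2.79, 3.14, 3.14, 3.14, 3.14].

### API

Orientations are given as [roll, pitch, yaw] about the fixed x, y, z axes, in that order (R = Rz(yaw) Ry(pitch) Rx(roll)).
In Python, from bench import robot, snapshot gives the robot as it stands.
- The arm moves only by the tool carry_out, never from a script. Its argument "motion" is text: rows parted by semicolons, each of 4 numbers parted by spaces: the shift along the tool's x, y, z each as a share of 0.15 m, from -1 to 1, then the turn about the tool's z as a share of 180 degrees, from -1 to 1. A call has exactly 8 rows; each row is the pose to reach, as a shift and turn from the pose commanded when the call began, along the tool's axes at that moment, turning the shorter way round; what a row does not reach only later rows make up. A row lasts 1/10 s, in which the tool goes at most 50 mm and 8.59 degrees, less where a joint would pass 70% of its speed; a pose out of reach is approached as far as the arm can. A call with a number of a shift or a turn outside -1 to 1 is refused whole. A call with a gripper value outside its range is refused whole. "grip" is the opening, from -1 (shut) to 1 (fully open), set as the call begins (left out, the last holds). The fingers move at their own pace and stop on an object; the grip force is fixed at half the most. Time passes only in rows, so rows that repeat a pose let the fingers close, or fill a call up. It gives the time, the measured TCP pose, the force, the opening and the grip force at its end, in the units of the state.
- robot.get_obs(): the state, without advancing time (a new reading comes with each control period).
- snapshot(name): name is "side" or "top" or "wrist"; returns a dict with "image" (384x512x3 uint8, red, green, blue), "fx", "fy", "cx", "cy" (pixels), "pose" (4x4, takes a point from camera to world coordinates); the wrist camera has in their place "hand_eye" (4x4, takes a point from camera to tool coordinates, whose origin is the TCP and whose axes are the flange's). Camera axes: x right, y up, looking along -z (the intrinsics and any distortion apply to the point x, -y, -z); pixel columns grow to the right and rows downward; lengths in m; the calibration is good to about 2 mm. A picture is of the moment at which its call begins: read the wrist's pose just before it. There is no depth.
- robot.close_job(): hands the job in; it is judged then, once.
The state is a dict: "time": time; "joint_positions": joint angles; "qvel": joint speeds; "joint_torque": joint torques, N m; "tool_pos": TCP position; "ee_rot": TCP orientation; "wrist_force": force on the tool from outside, world axes, zero at the start; "wrist_torque": the same for the moment, N m; "width": finger opening in m; "finger_force": force on a finger pad.
Only numpy, scipy, OpenCV 4.12 (cv2) and the standard library are available. Lean on these libraries where they do the work, as an engineer would, in place of code of your own. Each camera call takes 0.05 s, during which the arm holds its last target. There are 200 camera calls.

### The job

The door of the little steel mending cabinet has been lifted off and stands beside it on the ironing board. Hang it back: with the door held open, lower it so that both hinge sockets go fully home over the two upright pintles, then swing it shut onto its catch and let go. Do it gently, without dropping the door onto the pins or slamming it. Leave the iron, the press block, the spray can and the tape measure where they are.

Things in the scene. Friction and masses are not known exactly. Their poses are not given: they have to be found in the camera images.
- cabinet: White steel cabinet fixed on the board, 170 wide (y) x 100 deep (x) x 212 mm high, front open to its -x. Origin: centre of underside. Its +y side carries two upright pintles. A 10 mm roof lip over the front stops the door being hung shut; 90 degrees or more open is clear. Inside at the -y jamb a sprung roller catch resists with a few N over the door's last 10 mm of travel, then holds it.
- pintle_low (a point): Lower pintle: vertical 8 mm pin, 24 mm long, its top 8 mm tapering to a 2.4 mm tip. This point is the pin's foot on its axis, on the 16 mm collar where the socket comes to rest. In the cabinet's frame x -64, y +97, z +45 mm, so 14 mm in front of the cabinet's front and 12 mm outside its side. Axes as the cabinet's.
- pintle_high (a point): Upper pintle, the same, its foot 110 mm straight above that of the lower (z +155 mm). Both pins meet their sockets at the same moment.
- door_mid (a point): Middle of the loose door, also its centre of mass: white steel panel 170 wide (y) x 24 thick (x) x 180 mm high, about 0.45 kg, starting upright on its lower edge, unfixed. Axes are parallel to the cabinet's when shut: -x outer face, +y hinge edge. Opening turns it clockwise from above (yaw = cabinet's yaw - opening). Hung, it stays at any angle; its underside is 20 mm above the board.
- socket_low (a point): Lower hinge socket of the door: steel barrel 17.5 mm outside, 10.5 mm bore right through, 20 mm high. This point is the centre of its lower mouth, 97 mm to the door's +y and 65 mm below its middle. Fully home it coincides with pintle_low and 4 mm of the pin shows above the barrel. Axes as the door's.
- socket_high (a point): Upper hinge socket, the same, 110 mm straight above the lower (45 mm above the door's middle). Fully home it coincides with pintle_high.
- door_handle (a point): Middle of the door's vertical steel bow handle, 50 mm long, 8 mm bar, 22 mm off the outer face; 63 mm from the door's middle towards its free edge (-y), 15 mm below the middle. The upper 80 mm of the outer face is clear. The inner face has a striker tongue for the catch, 25 mm deep, near the free edge, 30 to 50 mm above the door's middle.
- steam_iron: Steam iron, 119 x 249 x 136 mm, standing on the board right of the cabinet; origin at its underside. Bystander.
- press_block: Beech press block, 52 x 160 x 34 mm, right of the cabinet; origin at its underside. Bystander.
- can_white: White aerosol can, 52 mm across, 187 mm high, standing right of the cabinet; origin at its underside. Bystander.
- tape_measure: Steel tape measure, 58 x 73 x 33 mm, lying right in front of the cabinet; origin at its underside. Bystander.

How it is judged:
On the way:
1. both sockets are fully home on their pintles, with the door still open by more than 0.3 rad (horizontal distance between socket_low and pintle_low below 0.004 m and z of socket_low in the frame of pintle_low between -0.004 and 0.004 m and horizontal distance between socket_high and pintle_high below 0.004 m and z of socket_high in the frame of pintle_high between -0.004 and 0.004 m and angle between the y axis of door_mid and the y axis of cabinet, either way round above 0.3 rad), for 0.2 s.
At the end, for the whole second after the job is handed in: Both sockets of the door sit on their pintles (within 4 mm sideways and in height), the door is shut on its catch (within 0.04 rad, about 6 mm at its free edge) and at rest, and the iron, press block, aerosol can and tape measure stand within 30 mm of where they were (horizontal distance between socket_low and pintle_low below 0.004 m and z of socket_low in the frame of pintle_low between -0.004 and 0.004 m and horizontal distance between socket_high and pintle_high below 0.004 m and z of socket_high in the frame of pintle_high between -0.004 and 0.004 m and angle between the y axis of door_mid and the y axis of cabinet, either way round below 0.04 rad and linear speed of door below 0.02 m/s and angular speed of door below 0.1 rad/s and distance of each of steam_iron, press_block, can_white, tape_measure from where it was at the start of the episode below 0.03 m); the robot touches nothing.
It fails at once if the door is dropped onto the pins or slammed (it moves faster than 0.4 m/s with its sockets on the pintles) (horizontal distance between socket_low and pintle_low below 0.01 m and z of socket_low in the frame of pintle_low below 0.024 m and linear speed of door above 0.4 m/s).
It fails at once if the steam iron is pushed more than 30 mm or knocked over (distance of steam_iron from where it was at the start of the episode above 0.03 m or angle between steam_iron's own z axis and vertical above 0.5 rad).
It fails at once if the wooden press block is pushed more than 30 mm or knocked over (distance of press_block from where it was at the start of the episode above 0.03 m or angle between press_block's own z axis and vertical above 0.5 rad).
It fails at once if the white aerosol can is pushed more than 30 mm or knocked over (distance of can_white from where it was at the start of the episode above 0.03 m or angle between can_white's own z axis and vertical above 0.5 rad).
It fails at once if the tape measure is pushed more than 30 mm or knocked over (distance of tape_measure from where it was at the start of the episode above 0.03 m or angle between tape_measure's own z axis and vertical above 0.5 rad).
It also fails if it takes over 64 s, if anything falls off the work surface, if the arm or the gripper's body presses on something with over 40 N, if the wrist force passes 120 N, or if a joint passes its speed limit or range.

## Working session

There is one attempt and no reset: what is moved stays moved. The work goes in short steps, Python scripts to look and compute and a tool call to move; the robot and the scene stay as the last step left them, time stands still between calls to the robot, and variables do not carry over. Pictures are saved under pics/ and viewed, at most 10 in all, crops included, and the job is handed in when it is done.

Besides the shell and the picture viewer there is one more tool, called after ">>>" as a command line: name --argument value ..., lists and objects as JSON in quotes. carry_out: Moves the arm, as the interface text tells. Shift numbers are shares of 0.15 m and turn numbers shares of 180 degrees, none past 1 either way. Its arguments: {"type":"object","properties":{"motion":{"type":"string"},"grip":{"type":"number"}},"required":["motion"]}

```bash
ls; mkdir -p pics; python3 - <<'E'
from bench import robot, snapshot
import cv2,numpy as np
print(robot.get_obs())
for n in ("side","top"):
    s=snapshot(n); cv2.imwrite(f"pics/{n}0.png",s["image"][...,::-1]); np.savez(f"pics/{n}0.npz",**s)
    print(n,s["fx"],s["fy"],s["cx"],s["cy"],s["pose"].round(4).tolist(),[k for k in s])
s=snapshot("wrist"); cv2.imwrite("pics/w0.png",s["image"][...,::-1]);print(s["hand_eye"].round(4).tolist(),s["fx"],s["cx"],s["cy"],list(s))
E
```

```text
pics
{'time': 0.0, 'joint_positions': array([ 1.13390650e+00,  8.79277745e-02,  1.37225781e+00, -3.28902355e-05,
        1.68357960e+00, -1.03091322e-01]), 'qvel': array([-0.00093699,  0.00112259, -0.00111295,  0.00132838,  0.00031955,
       -0.00048044]), 'joint_torque': array([ 2.20068928e-04, -3.40175843e+01, -3.02434659e+01,  7.18423608e-02,
        3.27716873e-02, -1.61678850e-04]), 'tool_pos': array([0.17998816, 0.5191658 , 0.21831722]), 'ee_rot': array([-3.13942829e+00, -1.91057266e-04,  2.80779027e+00]), 'wrist_force': array([-0.35175093,  1.18161276, -0.54924225]), 'wrist_torque': array([ 0.00361537, -0.00060235,  0.01210902]), 'finger_force': 0.0, 'width': 0.09419509391123057}
side 414.16163021720826 414.16163021720826 259.47580049254753 194.61377567469737 [[0.9889, 0.1234, -0.083, 0.4008], [-0.1486, 0.7953, -0.5878, -0.9056], [-0.0065, 0.5936, 0.8047, 1.3013], [0.0, 0.0, 0.0, 1.0]] ['image', 'fx', 'fy', 'cx', 'cy', 'pose']
top 370.0417383192984 370.0417383192984 256.30939147650116 192.59404501683971 [[-0.0202, 0.9901, -0.1391, 0.3323], [-0.9998, -0.0208, -0.0034, -0.0218], [-0.0062, 0.139, 0.9903, 1.5282], [0.0, 0.0, 0.0, 1.0]] ['image', 'fx', 'fy', 'cx', 'cy', 'pose']
[[-0.0007, 0.9604, 0.2785, 0.0819], [1.0, 0.0005, 0.0008, 0.0007], [0.0006, 0.2785, -0.9604, -0.1654], [0.0, 0.0, 0.0, 1.0]] 295.4531549340586 255.27483357428102 187.89991055755377 ['image', 'fx', 'fy', 'cx', 'cy', 'hand_eye']
```

View pics/side0.png

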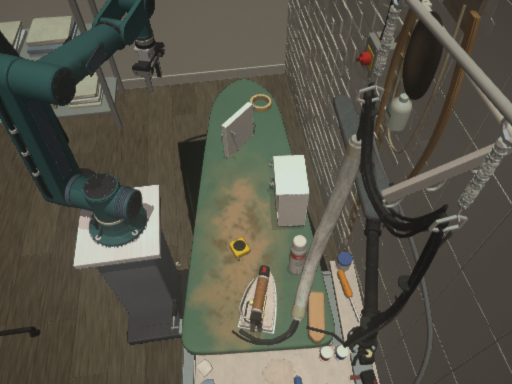

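View pics/top0.png

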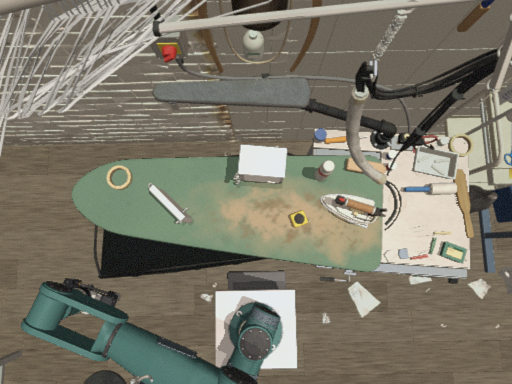

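```bash
cat > h.py <<'E'
import numpy as np, cv2
from bench import robot, snapshot
from scipy.spatial.transform import Rotation as R
def cam(n):
    o=robot.get_obs(); s=snapshot(n)
    if n=="wrist":
        T=np.eye(4); T[:3,:3]=R.from_euler("xyz",o["ee_rot"]).as_matrix(); T[:3,3]=o["tool_pos"]; s["pose"]=T@s["hand_eye"]
    return s
def ray(s,p):
    d=np.array([(p[0]-s["cx"])/s["fx"],-(p[1]-s["cy"])/s["fy"],-1.]); d=s["pose"][:3,:3]@d
    return s["pose"][:3,3].copy(), d/np.linalg.norm(d)
def onz(s,p,z):
    o,d=ray(s,p); return o+d*(z-o[2])/d[2]
def tri(rs):
    A=0;b=0
    for o,d in rs:
        P=np.eye(3)-np.outer(d,d); A=A+P; b=b+P@o
    x=np.linalg.solve(A,b); return x,[np.linalg.norm((np.eye(3)-np.outer(d,d))@(x-o)) for o,d in rs]
def proj(s,X):
    c=np.linalg.inv(s["pose"])@np.append(X,1); return np.array([s["cx"]+s["fx"]*c[0]/-c[2], s["cy"]-s["fy"]*c[1]/-c[2]])
E
python3 - <<'E'
from h import *
a=np.load("pics/side0.npz");b=np.load("pics/top0.npz")
i=a["image"][90:240,205:330,::-1]; j=b["image"][140:240,135:300,::-1]
i=cv2.resize(i[:, :],None,fx=3.2,fy=3.2,interpolation=cv2.INTER_CUBIC); j=cv2.resize(j,None,fx=2.4,fy=2.4,interpolation=cv2.INTER_CUBIC)
c=np.zeros((480,800,3),np.uint8); c[:i.shape[0],:i.shape[1]]=i; c[:j.shape[0],400:400+j.shape[1]]=j[:480,:400]; cv2.imwrite("pics/c0.png",c)
for p in [(152,186),(188,220)]: print(onz(b,p,.18))
for p in [(240,147),(287,147),(285,182),(239,180)]: print(onz(b,p,.212))
for p in [(325,170),(300,219),(120,177)]: print(onz(b,p,.05))
E
```

```text
[0.55435563 0.3676852  0.18      ]
[0.42602125 0.23384427 0.18      ]
[0.68670786 0.03895312 0.212     ]
[ 0.68295975 -0.13275457  0.212     ]
[ 0.55353762 -0.12144518  0.212     ]
[0.56437545 0.04428058 0.212     ]
[ 0.62674381 -0.29769208  0.05      ]
[ 0.42984607 -0.18890979  0.05      ]
[0.61560423 0.53630677 0.05      ]
```

View pics/c0.png

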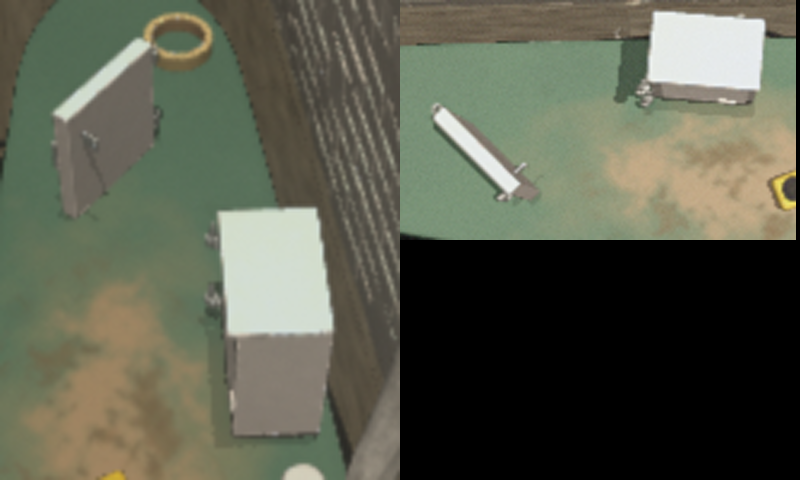

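```bash
cat >> h.py <<'E'
def go(x,y,z,yaw,from_=None):
    """shares (tool axes) from current measured pose to world target, yaw in deg"""
    o=robot.get_obs(); r=R.from_euler("xyz",o["ee_rot"]); y0=np.degrees(o["ee_rot"][2])
    d=r.inv().apply(np.array([x,y,z])-o["tool_pos"])/0.15
    t=-((yaw-y0+180)%360-180)/180
    print("t",round(o["time"],2),"at",o["tool_pos"].round(4),"yaw",round(y0,2),"shares",d.round(3),"turn",round(t,4))
E
python3 -c "
from h import *
go(.49,.30,.34,46)"
```

```text
t 0.15 at [0.18   0.5193 0.2186] yaw 160.88 shares [-2.431 -0.706 -0.809] turn 0.6382
```

>>> carry_out --motion "-0.12 -0.04 -0.1 0.04; -0.24 -0.08 -0.2 0.08; -0.37 -0.12 -0.3 0.12; -0.5 -0.17 -0.41 0.16; -0.63 -0.21 -0.51 0.2; -0.76 -0.25 -0.61 0.24; -0.89 -0.28 -0.71 0.28; -1 -0.3 -0.81 0.32" --grip 1

```text
time: 0.95
tool_pos: [0.3079, 0.4272, 0.3413]
ee_rot: [-3.141, 0.0, 1.797]
wrist_force: [1.4, -0.1, -0.7]
width: 0.0939
finger_force: 0.0
```

```bash
python3 -c "
from h import *
go(.49,.30,.34,46)"
```

```text
t 0.95 at [0.3079 0.4272 0.3413] yaw 102.95 shares [-1.099  0.993  0.009] turn 0.3164
```

>>> carry_out --motion "-0.17 0.16 0 0.045; -0.34 0.31 0 0.09; -0.5 0.47 0 0.135; -0.67 0.63 0 0.18; -0.84 0.78 0 0.225; -1 0.94 0 0.27; -1 0.94 0 0.315; -1 0.94 0 0.315"

```text
time: 1.75
tool_pos: [0.4796, 0.3136, 0.34]
ee_rot: [-3.141, 0.002, 0.811]
wrist_force: [0.6, -0.5, 0.4]
width: 0.0941
finger_force: 0.0
```

```bash
python3 -c "
from h import *
go(.49,.30,.34,46)
s=cam('wrist');np.savez('pics/w1.npz',**s);cv2.imwrite('pics/w1.png',s['image'][...,::-1])"
```

```text
t 1.75 at [0.4796 0.3136 0.34  ] yaw 46.48 shares [-0.018  0.113 -0.   ] turn 0.0027
```

View pics/w1.png

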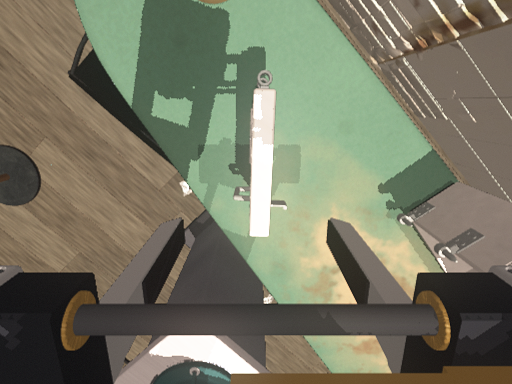

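```bash
cat >> h.py <<'E'
def doortop(s,box,thr=185):
    x0,y0,x1,y1=box; g=s["image"].astype(int).min(2)[y0:y1,x0:x1]
    m=(g>thr).astype(np.uint8); n,l,st,c=cv2.connectedComponentsWithStats(m); k=1+np.argmax(st[1:,4])
    m=(l==k).astype(np.uint8); m=cv2.morphologyEx(m,cv2.MORPH_OPEN,np.ones((9,9)))
    c=max(cv2.findContours(m,cv2.RETR_EXTERNAL,cv2.CHAIN_APPROX_NONE)[0],key=cv2.contourArea)
    return cv2.boxPoints(cv2.minAreaRect(c))+[x0,y0], c[:,0]+[x0,y0]
E
python3 - <<'E'
from h import *
s=dict(np.load("pics/w1.npz"))
b,c=doortop(s,(225,70,305,250)); print(b)
for z in (.18,):
    q=np.array([onz(s,p,z)[:2] for p in c],np.float32); r=cv2.minAreaRect(q); print(z,r)
print("ring",onz(s,(265,78),.155),"hinge end mid",onz(s,(263,88),.18),onz(s,(260,236),.18))
print("pin up",onz(s,(445,250),.179),"low",onz(s,(405,218),.069))
print(proj(s,[.4796,.3136,.354]))
o=s["pose"];print(o.round(3))
E
```

```text
[[249.0027504  235.90919495]
 [253.44311905  89.37706375]
 [274.45412827  90.01374817]
 [270.01375961 236.54588318]]
0.18 ((0.4908602833747864, 0.3166354298591614), (0.167703777551651, 0.02326902002096176), 44.70157241821289)
ring [0.56049072 0.38436064 0.155     ] hinge end mid [0.55053581 0.37786267 0.18      ] [0.43233116 0.25699507 0.18      ]
pin up [0.58348905 0.08688221 0.179     ] low [0.58502816 0.08165492 0.069     ]
[256.52305439 251.754616  ]
[[ 0.725  0.661  0.195  0.536]
 [-0.689  0.696  0.203  0.374]
 [-0.001 -0.282  0.959  0.505]
 [ 0.     0.     0.     1.   ]]
```

```bash
python3 -c "
from h import *
go(.491,.3166,.255,44.7)"
```

```text
t 1.8 at [0.479  0.3141 0.3404] yaw 46.7 shares [0.067 0.047 0.569] turn 0.0111
```

>>> carry_out --motion "0.03 0.02 0.15 0.01; 0.067 0.047 0.3 0.011; 0.067 0.047 0.45 0.011; 0.067 0.047 0.57 0.011; 0.067 0.047 0.57 0.011; 0.067 0.047 0.57 0.011; 0.067 0.047 0.57 0.011; 0.067 0.047 0.57 0.011"

```text
time: 2.6
tool_pos: [0.4913, 0.3173, 0.2573]
ee_rot: [3.141, -0.003, 0.779]
wrist_force: [-0.1, 0.8, 0.2]
width: 0.0942
finger_force: 0.0
```

```bash
python3 - <<'E'
from h import *
s=cam('wrist');np.savez('pics/w2.npz',**s);a=dict(np.load("pics/w1.npz"))
g=s["image"][...,::-1].copy()
b,c=doortop(s,(215,20,320,300)); print(b)
cv2.polylines(g,[b.astype(int)],True,(0,0,255),1); cv2.imwrite('pics/w2.png',g)
b0,c0=doortop(a,(225,70,305,250))
key=lambda b:sorted(b.tolist(),key=lambda p:(round(p[1]/60),p[0]))
B,B0=key(b),key(b0)
for p,q in zip(B,B0): print(np.round(p),np.round(q),[np.round(v,4) for v in tri([ray(s,p),ray(a,q)])])
for z in (.175,.18,.185):print(z,cv2.minAreaRect(np.array([onz(s,p,z)[:2] for p in c],np.float32)))
go(.491,.3166,.16,44.7)
E
```

```text
[[244. 179.]
 [269. 179.]
 [269. 285.]
 [244. 285.]]
[244. 179.] [253.  89.] [array([0.5406, 0.374 , 0.3954]), array([0.0039, 0.0039])]
[269. 179.] [274.  90.] [array([0.5441, 0.3708, 0.3979]), array([0.0014, 0.0014])]
[244. 285.] [249. 236.] [array([0.4219, 0.2652, 0.1773]), array([0.0001, 0.0001])]
[269. 285.] [270. 237.] [array([0.4397, 0.2481, 0.1784]), array([0.0007, 0.0007])]
0.175 ((0.46689340472221375, 0.2924748659133911), (0.1057017520070076, 0.0231233648955822), 43.99899673461914)
0.18 ((0.46854454278945923, 0.2941412329673767), (0.10357007384300232, 0.022657036781311035), 43.99899673461914)
0.185 ((0.4701957106590271, 0.2958075702190399), (0.10143837332725525, 0.022190701216459274), 43.99900436401367)
t 2.65 at [0.4912 0.3172 0.2571] yaw 44.64 shares [-0.006  0.001  0.647] turn -0.0004
```

View pics/w2.png

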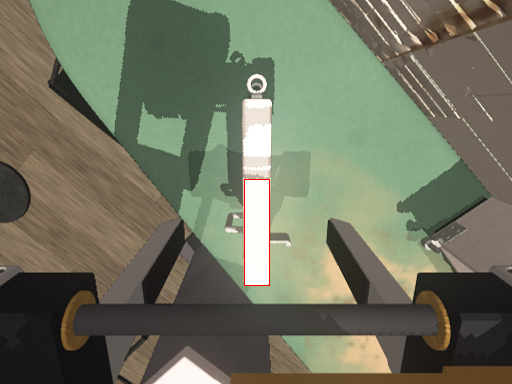

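>>> carry_out --motion "0 0 0.2 0; 0 0 0.4 0; 0 0 0.6 0; 0 0 0.73 0; 0 0 0.73 0; 0 0 0.73 0; 0 0 0.73 0; 0 0 0.73 0"

```text
time: 3.45
tool_pos: [0.4919, 0.3174, 0.1482]
ee_rot: [3.14, -0.004, 0.778]
wrist_force: [0.8, -0.5, 0.3]
width: 0.0942
finger_force: 0.0
```

>>> carry_out --motion "0 0 0 0; 0 0 0 0; 0 0 0 0; 0 0 0 0; 0 0 0 0; 0 0 0 0; 0 0 0 0; 0 0 0 0" --grip -1

```text
time: 4.25
tool_pos: [0.4909, 0.3169, 0.146]
ee_rot: [-3.141, -0.0, 0.778]
wrist_force: [0.4, 0.3, -0.4]
width: 0.0333
finger_force: 0.0
```

Still closing; one more call, then lift.

>>> carry_out --motion "0 0 0 0; 0 0 0 0; 0 0 0 0; 0 0 0 0; 0 0 0 0; 0 0 -0.03 0; 0 0 -0.06 0; 0 0 -0.1 0"

```text
time: 5.05
tool_pos: [0.4905, 0.3167, 0.1606]
ee_rot: [-3.141, 0.001, 0.778]
wrist_force: [0.0, -0.9, -3.5]
width: 0.024
finger_force: 30.0
```

>>> carry_out --motion "0 0 -0.1 0; 0 0 -0.2 0; 0 0 -0.3 0; 0 0 -0.4 0; 0 0 -0.5 0; 0 0 -0.5 0; 0 0 -0.5 0; 0 0 -0.5 0"

```text
time: 5.85
tool_pos: [0.4905, 0.3166, 0.2348]
ee_rot: [-3.141, 0.002, 0.778]
wrist_force: [-1.3, -0.4, -3.6]
width: 0.0238
finger_force: 30.0
```

```bash
python3 - <<'E'
from h import *
s=cam('wrist');np.savez('pics/w3.npz',**s)
g=s["image"][...,::-1]; 
# hinge part left, cabinet right
a=cv2.resize(g[20:220,180:310],None,fx=3,fy=3,interpolation=2); b=cv2.resize(g[150:290,372:512],None,fx=3,fy=3,interpolation=2)
c=np.zeros((600,810,3),np.uint8); c[:a.shape[0],:a.shape[1]]=a; c[:b.shape[0],390:390+b.shape[1]]=b; cv2.imwrite('pics/w3.png',c[:, :800])
o=robot.get_obs();print(o["tool_pos"],o["ee_rot"],o["wrist_force"],o["wrist_torque"])
t=cam('top'); np.savez('pics/t3.npz',**t)
E
```

```text
[0.490395   0.31656021 0.23462535] [-3.14081037e+00  2.40045712e-03  7.78333814e-01] [ 0.68068869 -0.00545537 -3.63953228] [-0.10963796  0.12431693 -0.00680514]
```

View pics/w3.png

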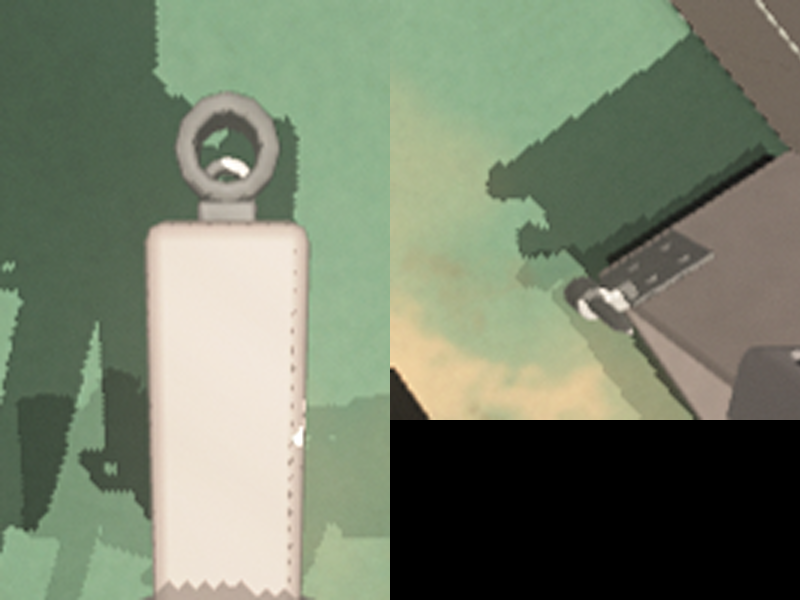

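```bash
python3 - <<'E'
from h import *
a=dict(np.load("pics/side0.npz"));b=dict(np.load("pics/top0.npz"));w=dict(np.load("pics/w3.npz"));w1=dict(np.load("pics/w1.npz"))
print(onz(a,(272,164),.17),onz(a,(272,183),.06),onz(b,(236,179.6),.17))
for z in (.06,.17): print(z,onz(w,(442,251.7),z))
print("ring",onz(w,(256,68.7),.2435), "door mid exp", onz(w,(256,68.7),.2435)-.097*np.array([np.cos(.778),np.sin(.778),0]))
# cabinet top in top view
m=(b["image"].min(2)>205).astype(np.uint8); m[:, :225]=0;m[:,300:]=0;m[:140]=0;m[195:]=0
c=max(cv2.findContours(m,0,1)[0],key=cv2.contourArea)[:,0]
q=np.array([onz(b,p,.212)[:2] for p in c],np.float32); r=cv2.minAreaRect(q);print(r); print(cv2.boxPoints(r))
m=(a["image"].min(2)>190).astype(np.uint8); m[:, :265]=0;m[:,315:]=0;m[:145]=0;m[205:]=0
c=max(cv2.findContours(m,0,1)[0],key=cv2.contourArea)[:,0]
q=np.array([onz(a,p,.212)[:2] for p in c],np.float32); r=cv2.minAreaRect(q);print(r); print(cv2.boxPoints(r))
E
```

```text
[0.58223524 0.04886576 0.17      ] [0.58408507 0.04804254 0.06      ] [0.57353035 0.0575464  0.17      ]
0.06 [0.5843257  0.07497337 0.06      ]
0.17 [0.57282749 0.17196479 0.17      ]
ring [0.55981478 0.38540829 0.2435    ] door mid exp [0.49071987 0.31732824 0.2435    ]
((0.6345322728157043, -0.041345417499542236), (0.16696292161941528, 0.10714702308177948), 83.85195922851562)
[[ 0.5723262  -0.11860913]
 [ 0.67885697 -0.13008434]
 [ 0.69673836  0.0359183 ]
 [ 0.5902076   0.0473935 ]]
((0.6291995048522949, -0.038799844682216644), (0.16757871210575104, 0.1068805381655693), 83.97549438476562)
[[ 0.5672604  -0.11651768]
 [ 0.6735506  -0.1277352 ]
 [ 0.6911386   0.03891799]
 [ 0.5848484   0.05013551]]
```

```bash
python3 -c "
from h import *
go(.43,.092,.235,-12)"
```

```text
t 5.95 at [0.4904 0.3166 0.2346] yaw 44.6 shares [-1.338  0.783  0.   ] turn 0.3144
```

>>> carry_out --motion "-0.1 0.06 0 0.02; -0.22 0.13 0 0.05; -0.36 0.21 0 0.085; -0.5 0.3 0 0.12; -0.64 0.38 0 0.155; -0.78 0.46 0 0.19; -0.9 0.53 0 0.22; -1 0.59 0 0.24"

```text
time: 6.75
tool_pos: [0.4455, 0.1474, 0.2353]
ee_rot: [3.141, 0.001, 0.021]
wrist_force: [0.7, 0.1, -2.6]
width: 0.0245
finger_force: 30.0
```

```bash
python3 -c "
from h import *
go(.43,.092,.235,-12)"
```

```text
t 6.75 at [0.4455 0.1474 0.2353] yaw 1.19 shares [-0.111  0.367  0.003] turn 0.0733
```

>>> carry_out --motion "-0.02 0.06 0 0.02; -0.05 0.14 0 0.04; -0.08 0.22 0 0.06; -0.1 0.3 0 0.073; -0.11 0.35 0 0.073; -0.11 0.35 0 0.073; -0.11 0.35 0 0.073; -0.11 0.35 0 0.073"

```text
time: 7.55
tool_pos: [0.4311, 0.096, 0.2359]
ee_rot: [-3.141, 0.0, -0.204]
wrist_force: [0.0, 0.5, -2.8]
width: 0.0239
finger_force: 30.0
```

```bash
python3 - <<'E'
from h import *
s=cam('wrist');np.savez('pics/w4.npz',**s)
go(.43,.092,.235,-12)
g=s["image"][...,::-1]; cv2.imwrite('pics/w4.png',cv2.resize(g[0:240,150:470],None,fx=2.5,fy=2.5,interpolation=2))
E
```

```text
t 7.6 at [0.4311 0.096  0.2359] yaw -11.7 shares [-0.002  0.028  0.006] turn 0.0017
```

View pics/w4.png

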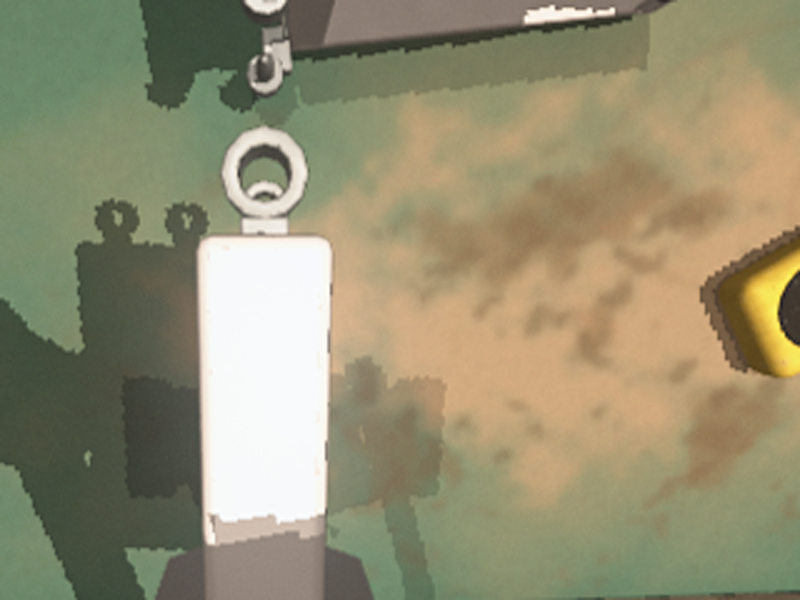

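```bash
python3 - <<'E'
from h import *
w=dict(np.load("pics/w4.npz"))
print("foot",onz(w,(256.2,30.4),.045),"tip",onz(w,(255.6,26.2),.069),"up collar",onz(w,(256,2),.155))
print("ring",onz(w,(255.8,68.8),.2445))
E
```

```text
foot [0.58343114 0.06398911 0.045     ] tip [0.58241369 0.06489372 0.069     ] up collar [0.57945637 0.06530622 0.155     ]
ring [0.52610503 0.07668057 0.2445    ]
```

>>> carry_out --motion "-0.1 0 0 0; -0.2 0 0 0; -0.3 0 0 0; -0.35 0 0 0; -0.35 0 0 0; -0.35 0 0 0; -0.35 0 0 0; -0.35 0 0 0"

```text
time: 8.4
tool_pos: [0.38, 0.1062, 0.2358]
ee_rot: [3.142, 0.0, -0.205]
wrist_force: [0.1, -0.2, -2.4]
width: 0.0239
finger_force: 30.0
```

```bash
python3 - <<'E'
from h import *
s=cam('wrist');np.savez('pics/w5.npz',**s)
go(.43,.092,.235,-12)
g=s["image"][...,::-1]; cv2.imwrite('pics/w5.png',cv2.resize(g[0:100,190:323],None,fx=6,fy=6,interpolation=2))
E
```

```text
t 8.45 at [0.38   0.1062 0.2359] yaw -11.76 shares [0.346 0.025 0.006] turn 0.0013
```

View pics/w5.png

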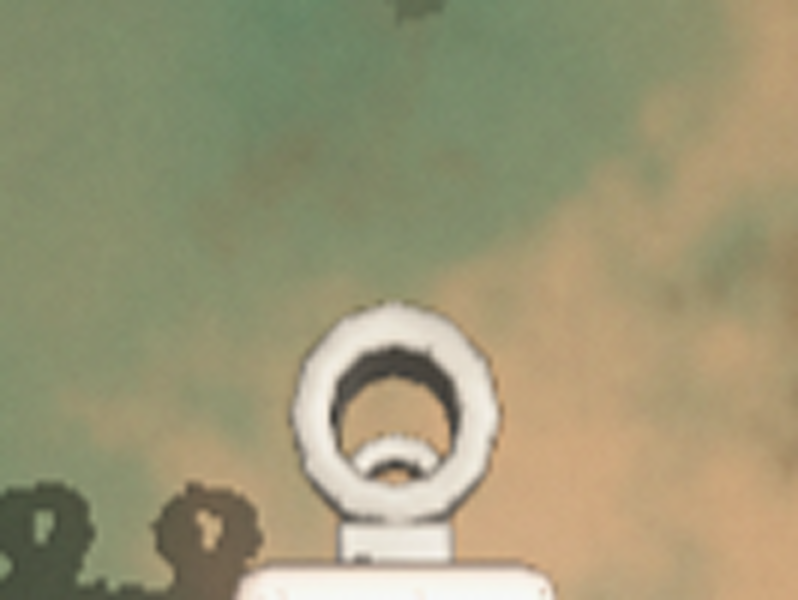

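>>> carry_out --motion "0.08 0 0 0; 0.18 0 0 0; 0.28 0 0 0; 0.38 0 0 0; 0.47 0 0 0; 0.53 0 0 0; 0.53 0 0 0; 0.53 0 0 0"

```text
time: 9.25
tool_pos: [0.4573, 0.0901, 0.2358]
ee_rot: [3.142, 0.001, -0.205]
wrist_force: [-0.2, -0.3, -3.1]
width: 0.0241
finger_force: 30.0
```

```bash
python3 - <<'E'
from h import *
s=cam('wrist');np.savez('pics/w6.npz',**s)
go(.43,.092,.235,-12)
g=s["image"][...,::-1]; cv2.imwrite('pics/w6.png',cv2.resize(g[0:100,190:323],None,fx=6,fy=6,interpolation=2))
for z,n in ((.045,'lf'),(.069,'lt'),(.155,'uf'),(.179,'ut')): print(n,proj(s,[.583,.064,z]))
E
```

```text
t 9.3 at [0.4571 0.0902 0.2359] yaw -11.74 shares [-0.179  0.025  0.006] turn 0.0014
lf [255.68549751  57.41812716]
lt [255.72878068  54.10655515]
uf [255.95731787  36.62129611]
ut [256.05477387  29.16498883]
```

View pics/w6.png

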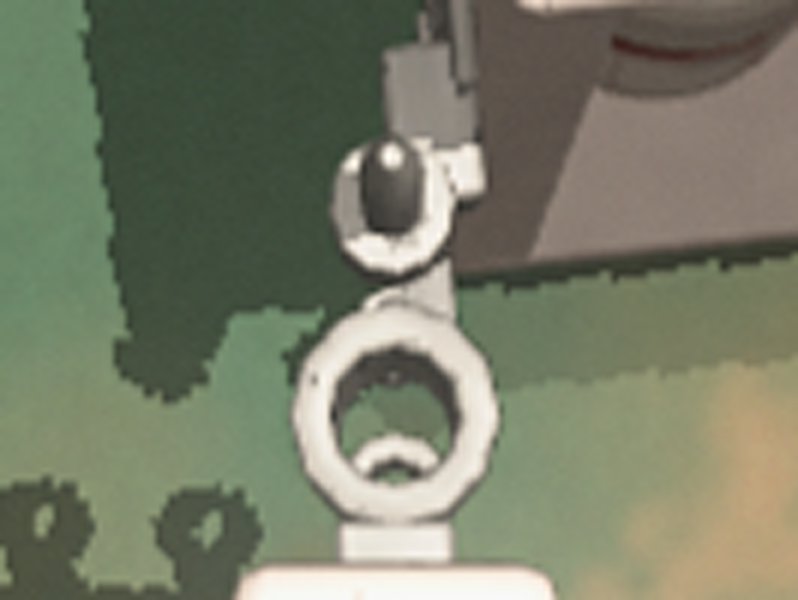

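```bash
python3 - <<'E'
from h import *
s=dict(np.load("pics/w6.npz")); w=dict(np.load("pics/w4.npz"))
uf=onz(s,(255.5,34.2),.155); ut=onz(s,(255.2,26),.179); rg=onz(s,(256,68.5),.2445)
print(uf,ut,rg)
u=np.array([np.cos(-.205),np.sin(-.205)]); v=np.array([-u[1],u[0]])
for n,p in (("uf",uf),("ut",ut),("lf",onz(w,(256.2,30.4),.045)),("lt",onz(w,(255.6,26.2),.069))):
    d=(p-rg)[:2]; print(n,"along",d@u,"left",d@v)
E
```

```text
[0.58468774 0.06400046 0.155     ] [0.58500034 0.064173   0.179     ] [0.55239573 0.07059944 0.2445    ]
uf along 0.03295918678716075 left 0.00011279408671091128
ut along 0.033230114558721664 left 0.00034534748950650236
lf along 0.03173120972416677 left -0.0001541200287526771
lt along 0.030550911893262103 left 0.0005244269314376628
```

>>> carry_out --motion "0.03 0 0 0; 0.07 0 0 0; 0.11 0 0 0; 0.15 0 0 0; 0.19 0 0 0; 0.217 0 0 0; 0.217 0 0.1 0; 0.217 0 0.2 0"

```text
time: 10.1
tool_pos: [0.4893, 0.0835, 0.2049]
ee_rot: [-3.141, 0.0, -0.205]
wrist_force: [-0.0, 0.2, -2.7]
width: 0.0237
finger_force: 30.0
```

```bash
python3 - <<'E'
from h import *
s=cam('wrist');np.savez('pics/w7.npz',**s)
o=robot.get_obs();go(.4898,.0834,.235,-12)
z=o["tool_pos"][2]-.146+.09
rg=np.r_[o["tool_pos"][:2]+.0973*np.array([np.cos(o["ee_rot"][2]),np.sin(o["ee_rot"][2])]),0]; print("ring",rg, "mouth gap",z+.045-.179)
for n,p in (("uf",[.5848,.0641,.155]),("ut",[.5848,.0641,.179]),("ringtop",[*rg[:2],z+.065]),("mouth",[*rg[:2],z+.045])): print(n,proj(s,p))
g=s["image"][...,::-1]; cv2.imwrite('pics/w7.png',cv2.resize(g[20:120,206:306],None,fx=6,fy=6,interpolation=2))
E
```

```text
t 10.15 at [0.4873 0.0834 0.201 ] yaw -11.74 shares [ 0.015 -0.003 -0.227] turn 0.0014
ring [0.58261104 0.0636424  0.        ] mouth gap 0.011040417909733924
uf [255.4964494   77.19071837]
ut [255.53613575  74.04423867]
ringtop [257.36970237  72.87060347]
mouth [257.12191281  76.13881315]
```

View pics/w7.png

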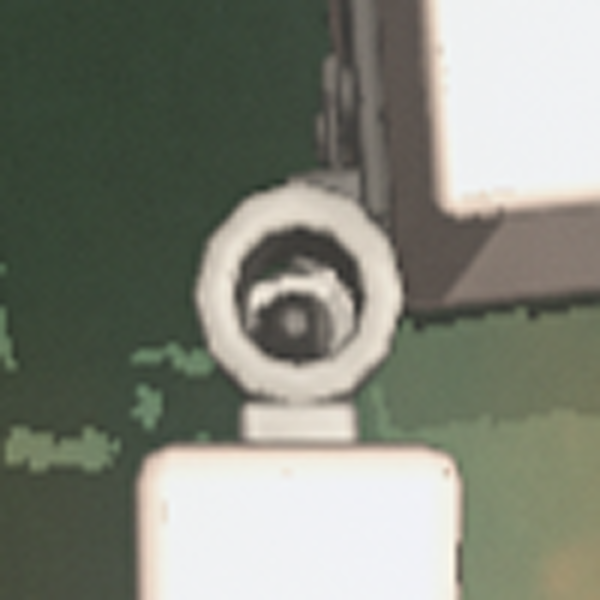

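>>> carry_out --motion "0 0 0 0; 0 0 0 0; 0 0 0 0; 0 0 0 0; 0 0 0 0; 0 0 0 0; 0 0 0 0; 0 0 0 0"

```text
time: 10.95
tool_pos: [0.4893, 0.0835, 0.206]
ee_rot: [-3.141, -0.0, -0.205]
wrist_force: [-1.1, -0.5, -2.3]
width: 0.0239
finger_force: 30.0
```

```bash
python3 - <<'E'
from h import *
s=cam('wrist');np.savez('pics/w8.npz',**s)
o=robot.get_obs();go(.4893,.0838,.2,-12); print(o["wrist_force"],o["wrist_torque"])
z=o["tool_pos"][2]+.0087-.0
g=cv2.cvtColor(s["image"],cv2.COLOR_RGB2GRAY)[55:90,238:274]
print("pin pred",proj(s,[.5848,.0641,.179]))
print(g[8:30,4:32])
E
```

```text
t 11.0 at [0.4893 0.0835 0.206 ] yaw -11.74 shares [-0.    -0.002  0.04 ] turn 0.0014
[-0.12427158  0.48541006 -3.34232664] [0.04217897 0.16980104 0.04230841]
pin pred [255.58836839  74.20859662]
[[204 218 226 197  99  67  69  76  72  62  64  66  76 108 120 113  93  69
   68  62  63  60  68 129 203 211 217 216]
 [209 222 222 182  59  78  77  76  70  68  67  67  75  96 115 141 127 116
  109  76  61  63  62  99 188 210 219 221]
 [214 225 219 172  57  76  76  70  67  65  85 103 108 102 102 119 125 153
  196 181  64  62  60  85 165 206 217 224]
 [221 230 212 145  65  79  72  75  86 102 118 149 198 194 193 191 193 198
  207 190 103  66  60  78 151 204 215 223]
 [222 231 207 101  75  74 106 181 188 192 195 202 228 229 228 226 223 220
  213 185 127 101  58  71 133 199 211 220]
 [224 229 202  80  79 106 184 222 223 225 220 178 154 158 172 180 212 227
  222 186 167 178 105  61 111 196 207 217]
 [222 226 202  78  94 167 222 224 217 176 144  94  64  72  86  96 154 196
  201 182 191 208 119  55  99 196 205 214]
 [221 227 202  99 108 197 229 218 159  91  61  69  69  72  67  71  97 129
  165 186 1
[... 970 characters left out ...]
163 193 198 203 210 215 211 185 142 100  66  60  61  67  79  88  81  91
  124 145 186 205 206 206 214 218 210 168]
 [106 161 178 199 203 209 214 210 198 182 167 153 138  97 122 136 152 171
  187 191 207 211 209 212 211 193 168 105]
 [ 67 104 150 180 200 202 210 213 212 214 212 205 196 181 186 193 203 211
  214 213 214 211 210 210 187 144 105  93]
 [ 67  72 108 157 197 200 205 207 210 211 213 212 216 215 216 216 212 212
  213 214 213 215 215 205 152  98  92 106]
 [ 72  68  71 114 172 198 200 200 203 203 205 207 213 215 215 214 211 210
  209 213 213 216 209 169 101  88 103 107]
 [ 74  75  69  72 116 174 194 182 199 199 200 202 204 206 206 208 209 209
  209 210 209 204 172 102  84 105 117 117]]
```

```bash
python3 - <<'E'
from h import *
s=dict(np.load("pics/w8.npz"))
u=np.array([np.cos(-.205),np.sin(-.205)]); v=np.array([-u[1],u[0]])
for zr in (.2128,.2148,.2168):
  d=(onz(s,(254.7,73.2),.179)-onz(s,(255.4,68.2),zr))[:2]; print(zr,d@u,d@v)
E
```

```text
0.2128 0.0005892928847747053 0.0004014253484993451
0.2148 0.0007920925435358268 0.000399836696494163
0.2168 0.0009948922022969481 0.00039824804448898094
```

>>> carry_out --motion "0.005 -0.003 0.02 0; 0.005 -0.003 0.04 0; 0.005 -0.003 0.06 0; 0.005 -0.003 0.08 0; 0.005 -0.003 0.1 0; 0.005 -0.003 0.12 0; 0.005 -0.003 0.14 0; 0.005 -0.003 0.15 0"

```text
time: 11.8
tool_pos: [0.4899, 0.0838, 0.183]
ee_rot: [3.141, 0.001, -0.205]
wrist_force: [0.3, 0.3, -2.9]
width: 0.0235
finger_force: 30.0
```

```bash
python3 - <<'E'
from h import *
o=robot.get_obs();go(.4893,.0838,.166,-12); print(o["wrist_force"],o["wrist_torque"])
E
```

```text
t 11.8 at [0.4899 0.0838 0.183 ] yaw -11.74 shares [-0.004  0.001  0.113] turn 0.0014
[ 0.25115293  0.25213204 -2.92420746] [-0.03295631  0.1068303  -0.03755702]
```

>>> carry_out --motion "0 0 0.01 0; 0 0 0.02 0; 0 0 0.03 0; 0 0 0.04 0; 0 0 0.05 0; 0 0 0.06 0; 0 0 0.07 0; 0 0 0.07 0"

```text
time: 12.6
tool_pos: [0.4899, 0.0838, 0.1726]
ee_rot: [3.142, 0.001, -0.205]
wrist_force: [0.3, 0.5, -2.7]
width: 0.0236
finger_force: 30.0
```

```bash
python3 - <<'E'
from h import *
o=robot.get_obs();go(.4893,.0838,.166,-12); print(o["wrist_force"],o["wrist_torque"])
E
```

```text
t 12.6 at [0.4899 0.0838 0.1726] yaw -11.75 shares [-0.004  0.001  0.044] turn 0.0014
[ 0.31796318  0.4629563  -2.74081781] [-0.01829925  0.11753158 -0.00666525]
```

>>> carry_out --motion "0 0 0.008 0; 0 0 0.016 0; 0 0 0.024 0; 0 0 0.03 0; 0 0 0.036 0; 0 0 0.042 0; 0 0 0.048 0; 0 0 0.048 0"

```text
time: 13.4
tool_pos: [0.4901, 0.0838, 0.1658]
ee_rot: [-3.141, -0.0, -0.205]
wrist_force: [-0.4, -0.3, -3.5]
width: 0.0239
finger_force: 30.0
```

```bash
python3 - <<'E'
from h import *
o=robot.get_obs();go(.4893,.0838,.166,-12); print(o["wrist_force"],o["wrist_torque"])
s=cam('wrist');np.savez('pics/w9.npz',**s)
g=cv2.cvtColor(s["image"],cv2.COLOR_RGB2GRAY); print(g[60:84:2,240:276:2])
E
```

```text
t 13.4 at [0.4901 0.0838 0.1658] yaw -11.75 shares [-0.005  0.001 -0.002] turn 0.0014
[-0.39101865 -0.31412711 -3.46647914] [0.05513793 0.19785719 0.06319572]
[[103 194 217 223 164  65  66  61  59  57  55 109 201 207 206 175 201 219]
 [150 200 225 147  57  72  69  82  89  90  71  58 113 203 211 195 212 220]
 [185 209 223  57  75  70  78  87 116 105  99  63  57 187 217 213 158 225]
 [196 220 212  72  62  73  76 213 225 147 111  97  59 148 215 224 149 230]
 [197 224 204  76  82  73  76 234 224 162 116  99  65 110 200 227 201 218]
 [197 221 185  61  74  72  72 102 159 103 111  96  80 114 206 224 176 114]
 [195 214 203  64  81  70  73  76  88  99 102  90  80 153 211 226 133  97]
 [165 204 226 114 132  61  70  75  83  91  94  80 130 193 211 219  80 106]
 [121 197 215 191 125  79  64  71  78  85  82  81 131 205 214 197 103 107]
 [ 91 180 203 216 186 110  68  65  69  66  67 133 204 210 218 156 105 105]
 [ 70  94 179 204 215 196 168 139 119 153 186 208 207 213 167  94 106 104]
 [ 72  69 111 197 205 209 211 215 217 213 213 213 215 166  87 104 105 107]]
```

>>> carry_out --motion "0 0 0.004 0; 0 0 0.008 0; 0 0 0.012 0; 0 0 0.016 0; 0 0 0.016 0; 0 0 0.016 0; 0 0 0.016 0; 0 0 0.016 0"

```text
time: 14.25
tool_pos: [0.4902, 0.0839, 0.1654]
ee_rot: [-3.141, -0.002, -0.205]
wrist_force: [-5.3, 1.1, 6.6]
width: 0.0241
finger_force: 30.0
```

```bash
python3 - <<'E'
from h import *
o=robot.get_obs();go(.4893,.0838,.166,-12); print(o["wrist_force"],o["wrist_torque"])
E
```

```text
t 14.25 at [0.4902 0.0839 0.1654] yaw -11.74 shares [-0.006  0.002 -0.004] turn 0.0014
[-5.28255687  1.09893346  6.60704839] [-0.07772989  0.62067968 -0.06359155]
```

>>> carry_out --motion "0 0 -0.008 0; 0 0 -0.008 0; 0 0 -0.008 0; 0 0 -0.008 0; 0 0 -0.008 0; 0 0 -0.008 0; 0 0 -0.008 0; 0 0 -0.008 0" --grip 0

```text
time: 15.05
tool_pos: [0.4901, 0.0838, 0.1645]
ee_rot: [-3.142, 0.0, -0.205]
wrist_force: [-0.1, 0.2, -0.4]
width: 0.047
finger_force: 0.0
```

```bash
python3 - <<'E'
from h import *
o=robot.get_obs();go(.4893,.0838,.166,-12); print(o["wrist_force"],o["wrist_torque"],o["width"])
E
```

```text
t 15.05 at [0.4901 0.0838 0.1645] yaw -11.75 shares [-0.005  0.001 -0.01 ] turn 0.0014
[-0.07270729  0.21744916 -0.37637822] [-0.00184856  0.17849621 -0.00344736] 0.04701099315927835
```

Released cleanly, door hanging. Lift clear, then move to the outer side.

>>> carry_out --motion "0 0 -0.07 0; 0 0 -0.15 0; 0 0 -0.25 0; 0 0 -0.35 0; 0 0 -0.45 0; 0 0 -0.5 0; 0 0 -0.5 0; 0 0 -0.5 0"

```text
time: 15.85
tool_pos: [0.49, 0.0838, 0.2394]
ee_rot: [3.142, 0.0, -0.205]
wrist_force: [0.1, 1.1, -0.3]
width: 0.047
finger_force: 0.0
```

>>> carry_out --motion "-0.06 -0.06 0 0; -0.14 -0.13 0 0; -0.22 -0.2 0 0; -0.3 -0.27 0 0; -0.35 -0.3 0 0; -0.35 -0.3 0 0; -0.35 -0.3 0 0; -0.35 -0.3 0 0" --grip -1

```text
time: 16.65
tool_pos: [0.4481, 0.1383, 0.2396]
ee_rot: [3.141, -0.0, -0.205]
wrist_force: [-0.7, 0.3, 0.2]
width: 0.0006
finger_force: 0.0
```

```bash
python3 - <<'E'
from h import *
s=cam('wrist');np.savez('pics/w10.npz',**s)
o=robot.get_obs();go(.4893,.0838,.166,-12)
print([proj(s,[.5848,.0641,.179]), proj(s,[.4899,.0838,.2])])
b,c=doortop(s,(190,40,380,300),170)
q=np.array([onz(s,p,.2)[:2] for p in c],np.float32); print(b,cv2.minAreaRect(q))
E
```

```text
t 16.7 at [0.4481 0.1382 0.2395] yaw -11.78 shares [0.343 0.299 0.49 ] turn 0.0012
[array([322.84230509,  -3.44065888]), array([320.77046122, 145.63725018])]
[[291.78234863 250.82943726]
 [308.20588684  37.32354164]
 [343.53529358  40.04118347]
 [327.11175537 253.54707336]] ((0.4827098250389099, 0.08697391301393509), (0.022707339376211166, 0.1488068848848343), 77.73290252685547)
```

>>> carry_out --motion "0 0 0.07 0; 0 0 0.15 0; 0 0 0.23 0; 0 0 0.31 0; 0 0 0.39 0; 0 0 0.45 0; 0 0.02 0.49 0; 0 0.05 0.49 0"

```text
time: 17.5
tool_pos: [0.4457, 0.131, 0.1649]
ee_rot: [3.141, 0.002, -0.205]
wrist_force: [-0.3, -0.7, 0.3]
width: 0.0
finger_force: 0.0
```

```bash
cat >> h.py <<'E'
P=np.array([.585,.064])
def arc(ths,r,ds):
    """rows for door angles ths (deg), from measured pose"""
    o=robot.get_obs(); rr=R.from_euler("xyz",o["ee_rot"]); y0=np.degrees(o["ee_rot"][2])
    rel=o["tool_pos"][:2]-P; a=np.radians(y0); u=np.array([np.cos(a),np.sin(a)])
    print("t",round(o["time"],2),"z",o["tool_pos"][2].round(4),"yaw",y0.round(2),"r",-(rel@u).round(4),"d",(rel@[-u[1],u[0]]).round(4),"F",o["wrist_force"].round(1))
    out=[]
    for t,d in zip(ths,ds):
        a=np.radians(t); u=np.array([np.cos(a),np.sin(a)]); v=np.array([-u[1],u[0]])
        q=P-r*u+d*v; s=rr.inv().apply([*(q-o["tool_pos"][:2]),0])/.15
        out.append("%.3f %.3f 0 %.4f"%(s[0],s[1],-(t-y0)/180))
    print("; ".join(out))
E
python3 - <<'E'
from h import *
arc(np.linspace(-11.7,3,8),.149,np.linspace(.035,.022,8))
E
```

```text
t 17.5 z 0.1649 yaw -11.72 r 0.15 d 0.0373 F [-0.3 -0.7  0.3]
0.006 0.016 0 -0.0001; -0.001 0.064 0 -0.0118; -0.006 0.114 0 -0.0234; -0.009 0.163 0 -0.0351; -0.010 0.212 0 -0.0468; -0.008 0.261 0 -0.0584; -0.004 0.310 0 -0.0701; 0.002 0.359 0 -0.0818
```

>>> carry_out --motion "0 0.02 0 0; 0 0.064 0 -0.012; -0.006 0.114 0 -0.023; -0.009 0.163 0 -0.035; -0.01 0.212 0 -0.047; -0.008 0.261 0 -0.058; -0.004 0.31 0 -0.07; 0.002 0.359 0 -0.082"

```text
time: 18.3
tool_pos: [0.4361, 0.0779, 0.1671]
ee_rot: [-3.141, -0.002, 0.054]
wrist_force: [0.2, -0.3, -0.2]
width: 0.0004
finger_force: 0.1
```

```bash
python3 - <<'E'
from h import *
s=cam('wrist'); arc(np.linspace(6,30,8),.149,[.0235]*8)
b,c=doortop(s,(190,40,380,300),170)
print(b.round(),cv2.minAreaRect(np.array([onz(s,p,.2)[:2] for p in c],np.float32)))
E
```

```text
t 18.35 z 0.1671 yaw 3.09 r 0.148 d 0.0211 F [0.2 0.4 0.5]
-0.013 0.034 0 -0.0161; -0.018 0.094 0 -0.0352; -0.019 0.154 0 -0.0542; -0.016 0.215 0 -0.0733; -0.010 0.274 0 -0.0923; -0.000 0.334 0 -0.1114; 0.013 0.392 0 -0.1304; 0.030 0.450 0 -0.1495
[[277. 203.]
 [286.  37.]
 [339.  40.]
 [330. 206.]] ((0.5074281692504883, 0.05890494957566261), (0.07091345638036728, 0.022208547219634056), 3.4096109867095947)
```

>>> carry_out --motion "-0.013 0.034 0 -0.016; -0.018 0.094 0 -0.035; -0.019 0.154 0 -0.054; -0.016 0.215 0 -0.073; -0.01 0.274 0 -0.092; 0 0.334 0 -0.111; 0.013 0.392 0 -0.13; 0.03 0.45 0 -0.15"

```text
time: 19.15
tool_pos: [0.4441, 0.0108, 0.1669]
ee_rot: [3.141, -0.001, 0.525]
wrist_force: [-0.0, 1.0, 0.4]
width: 0.0006
finger_force: 0.1
```

```bash
python3 - <<'E'
from h import *
s=cam('wrist'); arc(np.linspace(33,56,8),.149,[.0225]*8)
b,c=doortop(s,(190,40,380,300),170)
print(b.round(),cv2.minAreaRect(np.array([onz(s,p,.2)[:2] for p in c],np.float32)))
E
```

```text
t 19.2 z 0.1668 yaw 30.15 r 0.1487 d 0.0236 F [ 1.  -0.3  0.4]
-0.009 0.057 0 -0.0159; -0.013 0.114 0 -0.0341; -0.013 0.172 0 -0.0524; -0.011 0.230 0 -0.0706; -0.005 0.287 0 -0.0889; 0.004 0.344 0 -0.1071; 0.016 0.400 0 -0.1254; 0.032 0.456 0 -0.1436
[[284. 184.]
 [291.  37.]
 [345.  40.]
 [338. 187.]] ((0.5215590596199036, 0.027411116287112236), (0.06153091788291931, 0.02222343161702156), 29.345333099365234)
```

>>> carry_out --motion "-0.009 0.057 0 -0.016; -0.013 0.114 0 -0.034; -0.013 0.172 0 -0.052; -0.011 0.23 0 -0.071; -0.005 0.287 0 -0.089; 0.004 0.344 0 -0.107; 0.016 0.4 0 -0.125; 0.032 0.456 0 -0.144"

```text
time: 20.0
tool_pos: [0.4825, -0.0457, 0.1667]
ee_rot: [3.141, -0.001, 0.977]
wrist_force: [-0.6, -0.6, -0.3]
width: 0.0005
finger_force: 0.1
```

```bash
python3 - <<'E'
from h import *
s=cam('wrist'); arc(np.linspace(58,74,8),.149,[.0235]*8)
b,c=doortop(s,(190,40,380,300),170)
print(b.round(),cv2.minAreaRect(np.array([onz(s,p,.2)[:2] for p in c],np.float32)))
E
```

```text
t 20.05 z 0.1666 yaw 56.02 r 0.1485 d 0.0225 F [ 1.4  0.2 -0.2]
-0.008 0.028 0 -0.0110; -0.012 0.068 0 -0.0237; -0.015 0.108 0 -0.0364; -0.016 0.148 0 -0.0491; -0.015 0.188 0 -0.0618; -0.013 0.228 0 -0.0745; -0.009 0.268 0 -0.0872; -0.003 0.308 0 -0.0999
[[284. 168.]
 [289.  38.]
 [343.  40.]
 [338. 170.]] ((0.5469272136688232, 0.006640968844294548), (0.05364896357059479, 0.02230340987443924), 55.56061935424805)
```

>>> carry_out --motion "-0.008 0.028 0 -0.011; -0.012 0.068 0 -0.024; -0.015 0.108 0 -0.036; -0.016 0.148 0 -0.049; -0.015 0.188 0 -0.062; -0.013 0.228 0 -0.075; -0.009 0.268 0 -0.087; -0.003 0.308 0 -0.1"

```text
time: 20.85
tool_pos: [0.5204, -0.0717, 0.1666]
ee_rot: [3.141, -0.0, 1.29]
wrist_force: [0.4, -0.3, 0.5]
width: 0.0005
finger_force: 0.1
```

```bash
python3 - <<'E'
from h import *
s=cam('wrist'); arc(np.linspace(75,82,8),.149,[.0235]*8)
b,c=doortop(s,(190,40,380,300),170)
print(b.round(),cv2.minAreaRect(np.array([onz(s,p,.2)[:2] for p in c],np.float32)))
E
```

```text
t 20.9 z 0.1665 yaw 73.94 r 0.1484 d 0.0238 F [ 0.2 -0.7 -1.2]
-0.007 0.021 0 -0.0059; -0.009 0.038 0 -0.0114; -0.011 0.055 0 -0.0170; -0.012 0.073 0 -0.0225; -0.014 0.090 0 -0.0281; -0.015 0.108 0 -0.0336; -0.016 0.125 0 -0.0392; -0.016 0.143 0 -0.0448
[[356.  40.]
 [379.  40.]
 [379. 182.]
 [356. 182.]] ((0.5882706046104431, -0.01160287857055664), (0.061025749891996384, 0.009337211027741432), 80.52190399169922)
```

>>> carry_out --motion "-0.007 0.021 0 -0.006; -0.009 0.038 0 -0.011; -0.011 0.055 0 -0.017; -0.012 0.073 0 -0.022; -0.014 0.09 0 -0.028; -0.015 0.108 0 -0.034; -0.016 0.125 0 -0.039; -0.016 0.143 0 -0.045"

```text
time: 21.7
tool_pos: [0.5398, -0.0801, 0.1661]
ee_rot: [-3.14, -0.0, 1.433]
wrist_force: [-1.0, -0.2, 1.5]
width: 0.0004
finger_force: 0.8
```

```bash
python3 - <<'E'
from h import *
arc([82.5,83,83.5,84,84.5,85,85,85],.149,[.0235]*8)
E
```

```text
t 21.7 z 0.1661 yaw 82.11 r 0.1489 d 0.025 F [-1.  -0.2  1.5]
-0.002 0.017 0 -0.0022; -0.003 0.026 0 -0.0049; -0.004 0.034 0 -0.0077; -0.005 0.043 0 -0.0105; -0.006 0.052 0 -0.0133; -0.007 0.060 0 -0.0160; -0.007 0.060 0 -0.0160; -0.007 0.060 0 -0.0160
```

>>> carry_out --motion "-0.002 0.008 0 -0.002; -0.003 0.016 0 -0.005; -0.004 0.024 0 -0.008; -0.005 0.032 0 -0.01; -0.005 0.04 0 -0.01; -0.005 0.048 0 -0.01; -0.005 0.048 0 -0.01; -0.005 0.048 0 -0.01"

```text
time: 22.5
tool_pos: [0.5452, -0.0816, 0.1661]
ee_rot: [-3.137, -0.0, 1.463]
wrist_force: [-6.6, 0.8, 4.2]
width: 0.0005
finger_force: 3.3
```

```bash
python3 - <<'E'
from h import *
arc([84,84.5],.149,[.0235]*2); o=robot.get_obs(); print(o["wrist_force"],o["wrist_torque"],o["tool_pos"])
E
```

```text
t 22.5 z 0.1661 yaw 83.83 r 0.149 d 0.0239 F [-6.6  0.8  4.2]
-0.000 0.006 0 -0.0010; -0.002 0.014 0 -0.0037
[-6.60441141  0.81518876  4.1812945 ] [ 0.02176176  1.28105427 -0.05379946] [ 0.5452211  -0.08159632  0.16607414]
```

>>> carry_out --motion "0 0.005 0 0; 0 0.01 0 0; 0 0.015 0 0; 0 0.02 0 0; 0 0.02 0 0; 0 0.02 0 0; 0 0.02 0 0; 0 0.02 0 0"

```text
time: 23.3
tool_pos: [0.5452, -0.0816, 0.1661]
ee_rot: [-3.13, -0.0, 1.463]
wrist_force: [-14.2, 1.3, 7.1]
width: 0.0004
finger_force: 7.8
```

```bash
python3 - <<'E'
from h import *
arc([84,84.5],.149,[.0235]*2); o=robot.get_obs(); print(o["wrist_force"],o["wrist_torque"],o["tool_pos"])
E
```

```text
t 23.3 z 0.1661 yaw 83.81 r 0.1491 d 0.0238 F [-14.2   1.3   7.1]
-0.000 0.006 0 -0.0011; -0.001 0.014 0 -0.0038
[-14.2009138    1.34207381   7.11858755] [ 0.1836646   2.48625442 -0.066543  ] [ 0.54522316 -0.08162212  0.16613872]
```

>>> carry_out --motion "0 -0.02 0 0; 0 -0.05 0 0; 0 -0.1 0 0; 0 -0.2 0 0; 0 -0.3 0 0; 0 -0.4 0 0; 0 -0.5 0 0; 0 -0.5 0 0"

```text
time: 24.1
tool_pos: [0.4746, -0.0739, 0.1663]
ee_rot: [3.141, -0.0, 1.463]
wrist_force: [0.5, -0.6, -0.9]
width: 0.0004
finger_force: 0.0
```

>>> carry_out --motion "0 -0.05 -0.2 0; 0 -0.1 -0.4 0; 0 -0.15 -0.6 0; 0 -0.2 -0.8 0; 0 -0.2 -0.9 0; 0 -0.2 -0.9 0; 0 -0.2 -0.9 0; 0 -0.2 -0.9 0"

```text
time: 24.9
tool_pos: [0.4455, -0.0708, 0.2993]
ee_rot: [-3.139, -0.001, 1.463]
wrist_force: [0.3, -0.5, 0.0]
width: 0.0007
finger_force: 0.0
```

```bash
python3 - <<'E'
from h import *
o=robot.get_obs(); print(o["tool_pos"],o["wrist_force"])
s=cam('wrist'); np.savez('pics/w11.npz',**s)
# expected places
y=np.radians(-6.1); c,sn=np.cos(y),np.sin(y)
def cab(x,yy): d=np.array([x+.064,yy-.097]); return P+[c*d[0]-sn*d[1],sn*d[0]+c*d[1]]
for n,p,z in (("door top hinge outer",(-.076,.085),.2),("free outer",(-.076,-.085),.2),("lip hinge",(-.06,.085),.212),("lip free",(-.06,-.085),.212),("ring",(-.064,.097),.175)): print(n,cab(*p),proj(s,[*cab(*p),z]))
g=cv2.cvtColor(s["image"],cv2.COLOR_RGB2GRAY)
# outer top edge of door: sample gray normal to expected edge at several stations
for yy in (.07,.035,0,-.035,-.07):
    print(yy,[int(g[int(round(q[1])),int(round(q[0]))]) if 0<=q[1]<384 and 0<=q[0]<512 else -1 for q in (proj(s,[*cab(x,yy),.2]) for x in np.arange(-.100,-.050,.002))])
E
```

```text
[ 0.44554955 -0.07080243  0.29929416] [ 0.30324456 -0.48431254  0.00811646]
door top hinge outer [0.57179278 0.05334311] [395.0608692   31.26553212]
free outer [ 0.55372788 -0.11569434] [372.1865947  225.94485224]
lip hinge [0.58770218 0.05164289] [422.97780525  27.61192581]
lip free [ 0.56963729 -0.11739456] [394.30934372 231.14592262]
ring [0.585 0.064] [397.70437755  22.617973  ]
0.07 [83, 82, 84, 86, 86, 85, 87, 88, 87, 87, 88, 81, 131, 232, 241, 241, 241, 241, 241, 241, 240, 116, 114, 203, 239]
0.035 [83, 84, 84, 88, 85, 86, 86, 82, 85, 89, 86, 93, 112, 238, 241, 241, 242, 241, 241, 241, 234, 124, 118, 183, 242]
0 [88, 88, 87, 88, 90, 89, 90, 92, 90, 179, 96, 97, 203, 239, 241, 242, 241, 241, 241, 242, 119, 125, 124, 182, 242]
-0.035 [92, 92, 91, 92, 93, 93, 92, 92, 85, 88, 97, 98, 202, 240, 241, 242, 241, 242, 241, 243, 178, 128, 123, 207, 243]
-0.07 [131, 127, 128, 130, 124, 103, 90, 93, 94, 88, 95, 102, 224, 241, 240, 241, 241, 241, 241, 232, 116, 128, 122, 208, 239]
```

```bash
python3 -c "
from h import *
print(robot.close_job())"
```

```text
the job is handed in; nothing more can be done
None
```

The door is hung on both pintles and shut. The last wrist picture shows its edge parallel to the roof lip to about 1 mm. The arm is clear, nothing else was approached or touched, and the job was handed in at about 25 s; no verdict came back.

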